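Line up the condiments by height

ROBOT

A 6-joint arm with a two-finger parallel gripper is mounted at the origin on a cart in front of the work surface, level with it; the furniture and walls round the work are solid. World frame = base frame: x ahead of the robot, y to its left, z up, the work surface at z = 0. Lengths are in m, angles in rad, forces in N, time in s.
With the tool pointing down it reaches from about 0.35 to 0.85 m from the base axis. Payload 8.1 kg.
Tool frame: the origin (TCP) lies on the centre line of the jaws, within the pads' length; the fingertips stand robot.tips_ahead ahead of it and the grasp point (between the pads) lies 8 mm behind it (robot.tips_ahead is the distance from the TCP to the fingertips, in m); z points along the fingers, y is the direction in which the jaws open and shut (so a half turn about z gives the same grasp; the last joint's range is limited). The gripper opens to 93 mm and grips with 3 to 60 N. Pads are 15 mm wide; open, the fingers measure 128 mm over their backs; the gripper's body (75 mm by 188 mm) begins 65 mm behind the grasp point.
Start: joints at [1.026, 0.13, 1.488, -0, 1.523, -0.085], TCP at [0.266, 0.538, 0.23] pointing down, gripper open.
Joint ranges: [-2.96, 2.96], [-0.89, 2.26], [0.02, 2.5], [-1.34, 4.48], [0, 2.73], [-2.66, 2.66]. Speed limits (rad/s): [2.39, 2.39, 2.79, 3.14, 3.14, 3.14].

INTERFACE

Orientations are given as a rotation vector (axis times angle).
In Python, from plant import monitor, eyes, job, robot gives the robot as it stands.
- The arm moves only by the tool servo_tool, never from a script. Its argument "plan" is a list that holds one entry, the list of rows, each a list of 7 numbers: the closure, from -1 (fully open) to 1 (shut), so that 0 is half open, then the shift along the world's x, y, z in mm, then the turn, a rotation vector about the world's x, y, z in rad. In form: [[[hand, dx, dy, dz, ax, ay, az], ...]]. A call has 1 to 12 rows; each row shifts and turns the commanded pose from where the row before left it; what a row does not reach is not made up. A row lasts 1/10 s, in which the tool goes at most 50 mm and 8.59 degrees, less where a joint would pass 70% of its speed; a pose out of reach is approached as far as the arm can. A call with a gripper value outside its range is refused whole. The fingers move at their own pace and stop on an object; "force" is the grip in N (left out, the last holds). Time passes only in rows, so rows that do not move let the fingers close. It gives the time, the measured TCP pose, the force and the opening at its end, in the units of the state.
- monitor.read_state(): the state, without advancing time (a new reading comes with each control period).
- eyes.read_camera(name): name is "side" or "top"; returns the picture (420x560x3 uint8, red, green, blue); there is no depth.
- eyes.camera_info(name): a dict with "mtx" (3x3 intrinsics, pixels), "D" ([k1, k2, p1, p2, k3] as OpenCV has them; the pictures are not rectified), "R" (3x3) and "t" (3): a world point X has camera coordinates R X + t. Camera axes: x right, y down, z forward; pixel columns grow to the right and rows downward; lengths in m; the calibration is good to about 2 mm. A picture is of the moment at which its call begins. camera_info takes no time and is no camera call.
- job.close_job(): hands the job in, once; it reports no verdict.
The state is a dict: "t": time; "q": joint angles; "dq": joint speeds; "joint_torque": joint torques, N m; "tool_pos": TCP position; "orientation": TCP orientation; "force": force on the tool from outside, world axes, zero at the start; "wrist_torque": the same for the moment, N m; "opening": finger opening in m.
Only numpy, scipy, OpenCV 4.12 (cv2) and the standard library are available. Lean on these libraries where they do the work, as an engineer would, in place of code of your own. Each camera call takes 0.05 s, during which the arm holds its last target. There are 200 camera calls.

TASK

Line up the pepper mill, the honey jar, the salt shaker and the small yellow-capped jar on the dark wooden board in order of height: one upright and centred on each of the four round pale marks, the tallest on the mark next to the pink candle, then step by step down to the shortest on the mark next to the white food pot. Knock nothing over, and leave the candle, the pot and the other things standing about where they are.

Things in the scene. Friction and masses are not known exactly. Their poses are not given: they have to be found in the camera images.
- board: Fixed dark wooden board, 90 x 374 mm, top 14 mm above the worktop. Origin at the centre of its underside, z up. y runs along its length, x across. Four 50 mm round pale wood marks in thin brass rings, flush, centred on its long middle line at y = -135, -45, +45, +135 mm. The candle stands beyond one end and the food pot beyond the other; which end is which varies.
- candle: Pink candle in a clear glass, 76 mm across, 90 mm tall, on the worktop 230 to 240 mm from the board's centre, past one end. It marks the end where the tallest goes; not to be moved. Origin at the centre of its underside, z up. 
- pot: White food pot with a foil lid and red fruit on its side, 72 mm across, 71 mm tall, on the worktop past the board's other end, 230 to 240 mm from its centre. It marks the end where the shortest goes; not to be moved. Origin at the centre of its underside, z up. 
- mill: Brown wooden pepper mill, upright, round, 170 mm tall, at most 58 mm across, its fixed round head about 49 mm across from 123 to 159 mm above the foot, a small finial on top; about 0.18 kg. Origin at the centre of its underside, z up. 
- honey: Honey jar with a green lid, upright, round, 114 mm tall, 65 mm across; about 0.41 kg. Origin at the centre of its underside, z up. 
- shaker: Salt shaker, grey top and clear glass half filled with grey, upright, round, 90 mm tall, 44 mm across at most. Origin at the centre of its underside, z up. 
- small_jar: Small reddish-brown clay-coloured jar with a yellow cap, upright, round, 60 mm tall, 52 mm across; about 0.12 kg. Origin at the centre of its underside, z up. 
- caddy: Bystander: pale grey round lidded caddy, 87 mm across, 105 mm tall. Origin at the centre of its underside, z up. 
- jam: Bystander: jam jar with a white lid and red filling, 76 mm across, 95 mm tall. Origin at the centre of its underside, z up. 
- spoon: Bystander: steel teaspoon lying flat, 130 x 26 x 11 mm, in front of the microwave (260 mm tall box at the right, front face at about x = 0.62 m, left side at y = -0.04 m: keep clear of it). Origin at the centre of the underside, long side along its x axis.

How it is judged:
By the outcome, as a careful person would: the job done as asked, in the order asked, and still so for the second after the job is handed in, with the robot touching nothing.
It also fails if it takes over 120 s, if anything falls off the work surface, if the arm or the gripper's body presses on something with over 40 N, if the wrist force passes 120 N, or if a joint passes its speed limit or range.

## Working session

There is one attempt and no reset: what is moved stays moved. The work goes in short steps, Python scripts to look and compute and a tool call to move; the robot and the scene stay as the last step left them, time stands still between calls to the robot, and variables do not carry over. Pictures are saved under pics/ and viewed, about 12 in all and at most 16, crops included, and the job is handed in when it is done.

Besides the shell and the picture viewer there is one more tool, called after "Request:" in YAML: its name, and indented under it one key for each argument. servo_tool: Moves the arm, as the interface text tells. Its arguments: {"type":"object","properties":{"plan":{"type":"array"},"force":{"type":"number"}},"required":["plan"]}

```bash
mkdir -p pics; python3 - <<'E'
from plant import monitor, eyes, robot
import cv2
for n in("top","side"):
    im=eyes.read_camera(n); cv2.imwrite(f"pics/{n}0.png",im[:,:,::-1])
    i=eyes.camera_info(n); print(n,i)
    R=i["R"];t=i["t"];print(-R.T@t)
print(robot.tips_ahead, monitor.read_state())
E
```

```text
top {'mtx': array([[428.4909848 ,   0.        , 280.24125766],
       [  0.        , 428.4909848 , 208.27048113],
       [  0.        ,   0.        ,   1.        ]]), 'D': array([-0.09602864,  0.        ,  0.        ,  0.        ,  0.        ]), 'R': array([[ 0.01819442, -0.99967238, -0.01800267],
       [-0.99735402, -0.01687882, -0.07071119],
       [ 0.07038416,  0.01924159, -0.99733436]]), 't': array([-0.06982683,  0.60064975,  1.22955845])}
[ 0.51378946 -0.08332435  1.26749648]
side {'mtx': array([[528.72136815,   0.        , 273.45384096],
       [  0.        , 528.72136815, 215.60701533],
       [  0.        ,   0.        ,   1.        ]]), 'D': array([-0.10823163,  0.        ,  0.        ,  0.        ,  0.        ]), 'R': array([[ 0.89962859, -0.43657806, -0.00824612],
       [-0.3676775 , -0.74719241, -0.55363955],
       [ 0.23554544,  0.50110188, -0.83271559]]), 't': array([-0.57602   ,  0.19975733,  1.34821064])}
[ 0.27408547 -0.77781142  1.22851964]
0.011 {'t': 0.1, 'q': array([ 1.02562030e+00,  1.31119179e-01,  1.48913446e+00, -9.52917627e-06,
        1.52299073e+00, -8.54222175e-02]), 'dq': array([ 0.00207449, -0.00248254, -0.00129434,  0.00013829,  0.00092786,
        0.00143356]), 'joint_torque': array([ 1.05001487e-03, -5.61345077e+01, -4.93093693e+01,  7.70285237e-02,
        2.91584601e-02, -1.00060211e-04]), 'tool_pos': array([0.26598185, 0.53728778, 0.22869202]), 'orientation': array([-7.15720405e-01, -3.05846064e+00,  2.47085645e-03]), 'force': array([-0.87085805,  0.59985363,  0.88633174]), 'wrist_torque': array([-0.00386344, -0.02990669,  0.01823014]), 'opening': 0.09277680138008301}
```

View pics/top0.png

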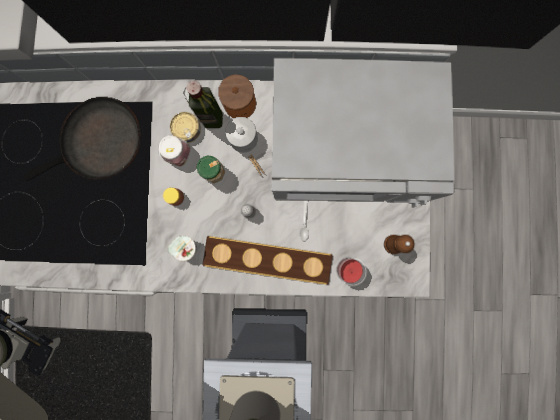

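View pics/side0.png

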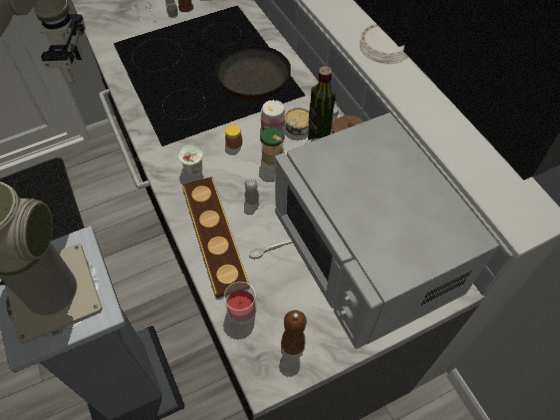

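The top view shows the candle at (352,272), pot at (182,249), board marks at (222,253), (252,258), (283,262) and (314,267). It also shows the mill at (400,244), honey lid at (210,168), shaker at (249,211) and yellow cap at (173,197). The side view agrees: mill at (293,330), honey at (271,145), shaker at (251,190), yellow cap at (233,130).

```bash
cat > h.py <<'E'
import numpy as np, cv2
from plant import eyes
def ray(n,uv,z):
    i=eyes.camera_info(n);R=np.array(i["R"]);t=np.array(i["t"])
    p=cv2.undistortPoints(np.array([[uv]],float),i["mtx"],i["D"])[0,0]
    c=-R.T@t;d=R.T@np.array([p[0],p[1],1]);return c+d*(z-c[2])/d[2]
def proj(n,X):
    i=eyes.camera_info(n)
    return cv2.projectPoints(np.array([X],float),cv2.Rodrigues(i["R"])[0],i["t"],i["mtx"],i["D"])[0][0,0]
def blobs(im,lo,hi,roi,amin=15):
    x0,y0,x1,y1=roi
    m=cv2.inRange(cv2.cvtColor(im,cv2.COLOR_RGB2HSV)[y0:y1,x0:x1],lo,hi)
    n,l,s,c=cv2.connectedComponentsWithStats(m)
    return [((c[k]+[x0,y0]).round(1),s[k].tolist()) for k in range(1,n) if s[k][4]>=amin]
E
python3 - <<'E'
from h import *
T=eyes.read_camera("top");S=eyes.read_camera("side")
def show(nm,n,b,z):
    for c,s in b: print(nm,n,c,s,"->",(ray(n,c,z)*1000).round(0))
show("marks","top",blobs(T,(8,80,150),(25,200,255),(205,235,335,290),60),.014)
show("marks","side",blobs(S,(8,80,130),(25,200,255),(180,175,250,295),60),.014)
show("yel","top",blobs(T,(20,150,150),(32,255,255),(155,180,190,215)),.060)
show("yel","side",blobs(S,(20,150,130),(32,255,255),(220,115,250,155)),.055)
show("green","top",blobs(T,(40,80,30),(85,255,255),(190,150,230,190)),.114)
show("green","side",blobs(S,(40,80,30),(85,255,255),(255,120,290,160)),.112)
show("millT","top",blobs(T,(0,80,20),(20,255,255),(375,225,425,265)),.15)
show("cand","top",blobs(T,(165,100,80),(180,255,255),(335,250,370,290)),.06)
a=np.hstack([cv2.resize(T[185:285,155:235],None,fx=5,fy=5,interpolation=2),cv2.resize(T[195:285,235:315],None,fx=5,fy=5.556,interpolation=2)])
b=np.hstack([cv2.resize(T[222:282,330:430],None,fx=4,fy=4,interpolation=2),cv2.resize(S[170:230,210:310],None,fx=4,fy=4,interpolation=2)])
c=np.hstack([cv2.resize(S[300:370,250:350],None,fx=4,fy=4,interpolation=2),cv2.resize(T[130:200,160:260],None,fx=4,fy=4,interpolation=2)])
cv2.imwrite("pics/c1.png",np.vstack([b,c])[:,:,::-1])
E
```

```text
marks top [268.4 245.2] [4, 1, 121, 19, 168] -> [494. -27.  14.]
marks top [221.3 253. ] [7, 9, 19, 19, 289] -> [468. 111.  14.]
marks top [251.7 257.6] [38, 13, 19, 20, 295] -> [457.  22.  14.]
marks top [282.1 262.1] [68, 18, 19, 19, 292] -> [445. -67.  14.]
marks top [312.8 266.8] [99, 22, 19, 20, 295] -> [ 433. -157.   14.]
marks top [264.4 274.2] [0, 30, 121, 19, 194] -> [409. -17.  14.]
marks side [230.1 231.8] [32, 3, 37, 106, 132] -> [489. -42.  14.]
marks side [199.5 241. ] [3, 11, 33, 108, 127] -> [404. -33.  14.]
marks side [200.9 193.3] [12, 11, 19, 16, 240] -> [465. 113.  14.]
marks side [208.9 218.2] [19, 35, 20, 17, 264] -> [454.  24.  14.]
marks side [217.6 245.1] [28, 61, 20, 19, 291] -> [443. -66.  14.]
marks side [227.  273.6] [37, 89, 21, 20, 329] -> [ 432. -156.   14.]
yel top [174.7 197.9] [14, 9, 10, 15, 22] -> [624. 242.  60.]
yel side [232.5 130.1] [6, 10, 14, 11, 128] -> [630. 260.  55.]
green top [207.6 167.8] [7, 6, 23, 23, 274] -> [703. 140. 114.]
green side [270.6 136.7] [6, 7, 22, 19, 262] -> [699. 138. 112.]
millT top [398.2 243.9] [9, 10, 30, 19, 455] -> [ 505. -371.  150.]
```

View pics/c1.png

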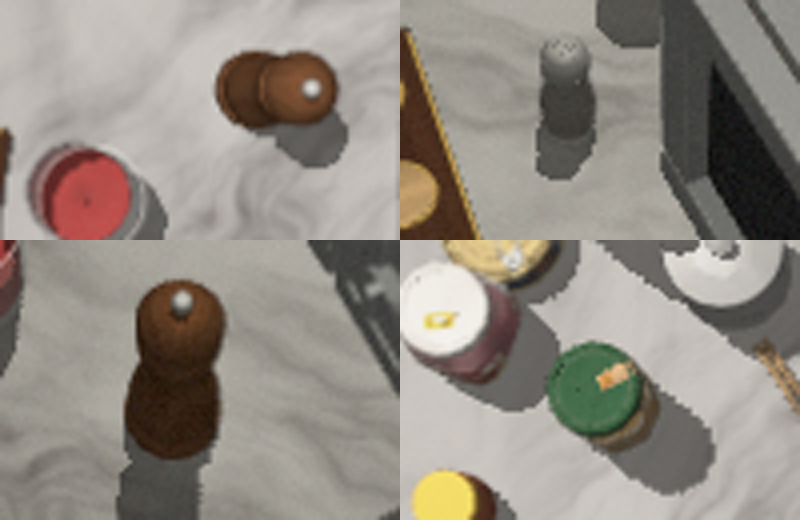

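The crops show the mill finial at top (408,244) and side (295.5,315), and the shaker dome at side (251,182). The honey lid is at top (209,167), with the jam jar up-left of it and the caddy up-right.

```bash
python3 - <<'E'
from h import *
for nm,n,uv,z in [("mill","top",(408,244),.168),("mill","side",(295.5,315),.168),("honey","top",(209.2,167),.114),("yel","top",(171.5,195.5),.06),("yelside","side",(232.5,130.1),.058),("shk","side",(251,181.75),.085),
 ("shk","top",(249,210.5),.085),("jam","top",(171.5,144.5),.095),("caddy","top",(241,131),.105),("cand","top",(352,271.5),.06),("pot","top",(181,248),.071),("bottle base","side",(320,140),.0)]:
    print(nm,n,(ray(n,uv,z)*1000).round())
T=eyes.read_camera("top")
a=np.hstack([cv2.resize(T[185:235,150:200],None,fx=8,fy=8,interpolation=2),cv2.resize(T[185:235,225:275],None,fx=8,fy=8,interpolation=2)])
cv2.imwrite("pics/c2.png",a[:,:,::-1])
E
```

```text
mill top [ 505. -392.  168.]
mill side [ 505. -391.  168.]
honey top [705. 135. 114.]
yel top [630. 252.  60.]
yelside side [629. 257.  58.]
shk side [591.  37.  85.]
shk top [590.  26.  85.]
jam top [771. 248.  95.]
caddy top [809.  52. 105.]
cand top [ 425. -264.   60.]
pot top [482. 217.  71.]
bottle base side [873. 150.   0.]
```

View pics/c2.png

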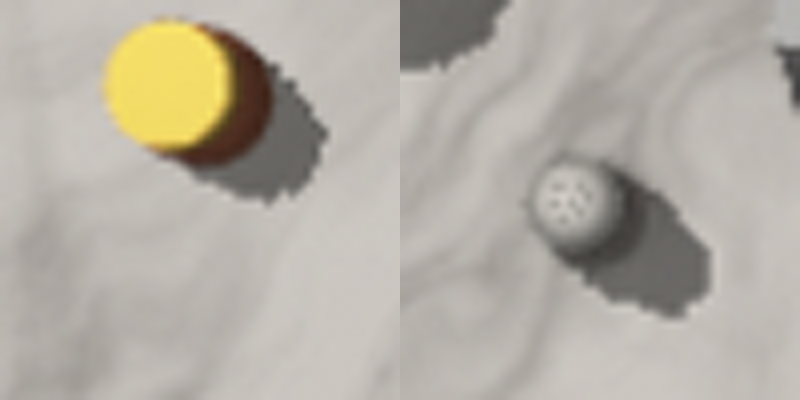

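Two views agree within a centimetre. I take honey as (704,136), small jar (629,253), shaker (591,35) and mill (505,-392). The marks come out at (466,112), (455,23), (444,-66) and (432,-156). Honey goes first, to the second mark from the candle.

Request:
servo_tool:
  plan:
    - [[-1, 36, -33, 0, 0, 0, 0], [-1, 36, -33, 0, 0, 0, 0], [-1, 36, -33, 0, 0, 0, 0], [-1, 36, -33, 0, 0, 0, 0], [-1, 36, -33, 0, 0, 0, 0], [-1, 36, -33, 0, 0, 0, 0], [-1, 36, -33, 0, 0, 0, 0], [-1, 36, -33, 0, 0, 0, 0], [-1, 36, -33, 0, 0, 0, 0], [-1, 36, -33, 0, 0, 0, 0], [-1, 36, -33, 0, 0, 0, 0], [-1, 36, -33, 0, 0, 0, 0]]
  force: 25

```text
t: 1.45
tool_pos: [0.6994, 0.1401, 0.2295]
orientation: [-0.716, -3.059, -0.0]
force: [0.2, 1.4, 0.5]
opening: 0.0931
```

Request:
servo_tool:
  plan:
    - [[-1, 5, -4, 0, 0, 0, 0], [-1, 0, 0, -30, 0, 0, 0], [-1, 0, 0, -30, 0, 0, 0], [-1, 0, 0, -25, 0, 0, 0], [-1, 0, 0, -20, 0, 0, 0], [-1, 0, 0, -20, 0, 0, 0], [-1, 0, 0, -20, 0, 0, 0], [-1, 0, 0, -17, 0, 0, 0], [-1, 0, 0, 0, 0, 0, 0]]

```text
t: 2.35
tool_pos: [0.7007, 0.1378, 0.0638]
orientation: [-0.714, -3.054, 0.003]
force: [-0.5, -0.4, -0.2]
opening: 0.0927
```

```bash
python3 - <<'E'
from h import *
T=eyes.read_camera("side")
cv2.imwrite("pics/s1.png",cv2.resize(T[60:260,150:350],None,fx=3,fy=3)[:,:,::-1])
E
```

```text
(no output)
```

View pics/s1.png

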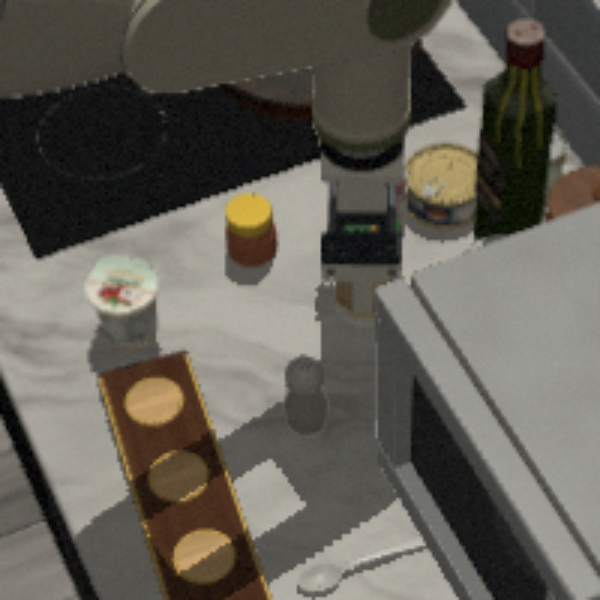

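The hand straddles the honey jar (glass visible at about (360,300) in the crop) with no contact force, and the jar stands upright. Closing.

Request:
servo_tool:
  plan:
    - [[0.4, 0, 0, 0, 0, 0, 0], [0.6, 0, 0, 0, 0, 0, 0], [0.6, 0, 0, 0, 0, 0, 0], [0.6, 0, 0, 0, 0, 0, 0], [0.6, 0, 0, 0, 0, 0, 0], [0.6, 0, 0, 0, 0, 0, 0]]
  force: 25

```text
t: 3.0
tool_pos: [0.7041, 0.1381, 0.0689]
orientation: [0.715, 3.057, 0.002]
force: [1.3, 1.7, 5.2]
opening: 0.0656
```

Request:
servo_tool:
  plan:
    - [[0.6, 0, 0, 10, 0, 0, 0], [0.6, 0, 0, 25, 0, 0, 0], [0.6, 0, 0, 35, 0, 0, 0], [0.6, 0, 0, 35, 0, 0, 0], [0.6, 0, 0, 20, 0, 0, 0], [0.6, 0, 0, 0, 0, 0, 0], [0.6, -10, -15, 0, 0, 0, -0.1], [0.6, -15, -25, 0, 0, 0, -0.12], [0.6, -25, -30, 0, 0, 0, -0.13], [0.6, -30, -30, 0, 0, 0, -0.13], [0.6, -30, -25, 0, 0, 0, -0.13], [0.6, -30, -20, 0, 0, 0, -0.13]]

```text
t: 4.2
tool_pos: [0.5603, -0.0087, 0.1897]
orientation: [-1.779, -2.585, 0.004]
force: [0.2, 0.1, -2.9]
opening: 0.0653
```

Request:
servo_tool:
  plan:
    - [[0.6, -30, -17, 0, 0, 0, -0.13], [0.6, -30, -15, 0, 0, 0, -0.13], [0.6, -30, -15, 0, 0, 0, -0.12], [0.6, -20, -10, 0, 0, 0, -0.12], [0.6, -10, -2, 0, 0, 0, 0], [0.6, 0, 0, 0, 0, 0, 0], [0.6, 0, 0, 0, 0, 0, 0]]

```text
t: 4.9
tool_pos: [0.4434, -0.066, 0.1921]
orientation: [-2.357, -2.076, 0.0]
force: [0.2, -0.3, -2.9]
opening: 0.0653
```

```bash
python3 - <<'E'
from h import *
for n in("top","side"):
    T=eyes.read_camera(n)
    cv2.imwrite(f"pics/p_{n}.png",T[:,:,::-1])
    for c,s in blobs(T,(40,80,25),(85,255,255),(180,130,380,300),30): print(n,c,s)
a=cv2.imread("pics/p_top.png")[180:320,180:380];b=cv2.imread("pics/p_side.png")[140:340,150:350]
cv2.imwrite("pics/p1.png",np.hstack([cv2.resize(a,(400,280)),cv2.resize(b,(400,400))[:280]]))
E
```

```text
side [205.7 191. ] [16, 58, 22, 7, 49]
side [214.4 201.5] [26, 63, 17, 18, 173]
side [199.4 202.4] [15, 68, 9, 11, 49]
```

View pics/p1.png

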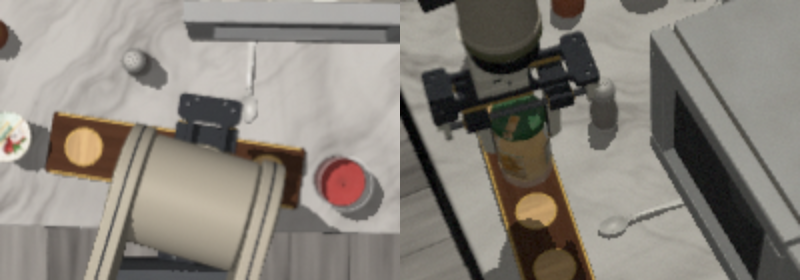

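The picture shows the honey jar held upright, with M3 (537,210) and M4 (555,265) in the right crop still clear. The shaker is undisturbed. Lowering.

Request:
servo_tool:
  plan:
    - [[0.6, 0, 0, -15, 0, 0, 0], [0.6, 0, 0, -25, 0, 0, 0], [0.6, 0, 0, -25, 0, 0, 0], [0.6, 0, 0, -20, 0, 0, 0], [0.6, 0, 0, -10, 0, 0, 0], [0.6, 0, 0, -6, 0, 0, 0], [0.6, 0, 0, -3, 0, 0, 0], [0.6, 0, 0, 0, 0, 0, 0], [0.6, 0, 0, 0, 0, 0, 0]]

```text
t: 5.9
tool_pos: [0.444, -0.0665, 0.0896]
orientation: [2.359, 2.073, 0.001]
force: [0.1, 1.0, -3.6]
opening: 0.0653
```

```bash
python3 - <<'E'
from h import *
T=eyes.read_camera("side")
for z in(.128,.014): print(proj("side",(.444,-.066,z)))
cv2.imwrite("pics/p2.png",cv2.resize(T[150:300,150:300],None,fx=4,fy=4,interpolation=2)[:,:,::-1])
E
```

```text
[213.61439554 221.62100835]
[218.0079724  244.87806811]
```

View pics/p2.png

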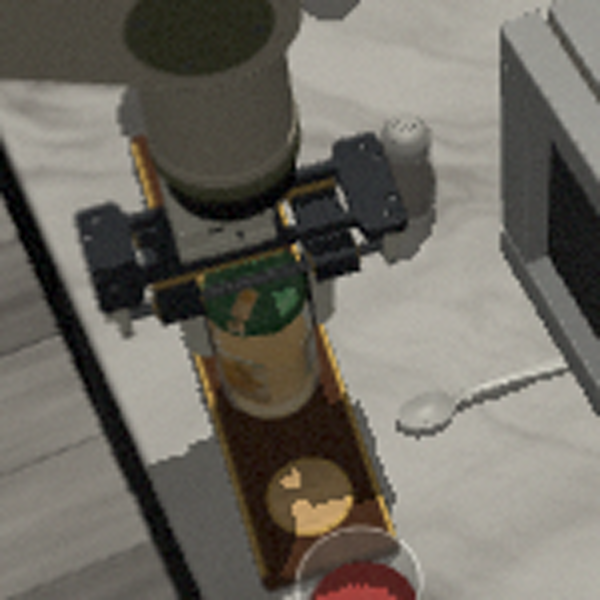

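The lid centre is at about (213.5,222), against (213.6,221.6) expected, so the jar is over mark 3. Easing it down.

Request:
servo_tool:
  plan:
    - [[0.6, 0, 0, -3, 0, 0, 0], [0.6, 0, 0, -2, 0, 0, 0], [0.6, 0, 0, 0, 0, 0, 0], [0.6, 0, 0, 0, 0, 0, 0]]

```text
t: 6.35
tool_pos: [0.4431, -0.0663, 0.0836]
orientation: [-2.36, -2.073, 0.0]
force: [-0.1, -0.5, -3.6]
opening: 0.0659
```

Request:
servo_tool:
  plan:
    - [[0.6, 0, 0, -1.5, 0, 0, 0], [0.6, 0, 0, 0, 0, 0, 0], [0.6, 0, 0, -1, 0, 0, 0], [0.6, 0, 0, 0, 0, 0, 0]]

```text
t: 6.75
tool_pos: [0.4436, -0.0663, 0.0828]
orientation: [2.36, 2.074, 0.0]
force: [-9.4, 3.2, 14.4]
opening: 0.0652
```

Request:
servo_tool:
  plan:
    - [[0.6, 0, 0, 1, 0, 0, 0], [0.1, 0, 0, 0, 0, 0, 0], [-0.3, 0, 0, 0, 0, 0, 0], [-0.6, 0, 0, 0, 0, 0, 0], [-1, 0, 0, 0, 0, 0, 0], [-1, 0, 0, 0, 0, 0, 0], [-1, 0, 0, 20, 0, 0, 0], [-1, 0, 0, 40, 0, 0, 0], [-1, 0, 0, 45, 0, 0, 0], [-1, 0, 0, 40, 0, 0, 0], [-1, 0, 0, 0, 0, 0, 0]]

```text
t: 7.85
tool_pos: [0.4465, -0.0672, 0.2339]
orientation: [2.353, 2.068, 0.009]
force: [-0.6, -0.0, 0.7]
opening: 0.0929
```

Request:
servo_tool:
  plan:
    - [[-1, 20, 35, 0, 0, 0, -0.083], [-1, 20, 35, 0, 0, 0, -0.083], [-1, 20, 35, 0, 0, 0, -0.083], [-1, 20, 35, 0, 0, 0, -0.083], [-1, 20, 35, 0, 0, 0, -0.083], [-1, 20, 35, 0, 0, 0, -0.083], [-1, 20, 35, 0, 0, 0, -0.083], [-1, 20, 35, 0, 0, 0, -0.083], [-1, 22, 40, 0, 0, 0, -0.083], [-1, 0, 0, 0, 0, 0, 0], [-1, 0, 0, 0, 0, 0, 0]]

```text
t: 8.95
tool_pos: [0.6248, 0.2543, 0.2247]
orientation: [2.953, 1.073, -0.005]
force: [0.2, 0.1, -1.3]
opening: 0.0931
```

```bash
python3 - <<'E'
from h import *
T=eyes.read_camera("side")
for X in [(.444,-.066,.014),(.455,.023,.014),(.444,-.066,.128),(.629,.253,.060)]: print(X,proj("side",X),proj("top",X))
a=cv2.resize(T[90:290,150:300],None,fx=2.66,fy=3,interpolation=2)
T=eyes.read_camera("top")
b=cv2.resize(T[170:290,150:250],None,fx=4,fy=5,interpolation=2)
b=cv2.resize(T[150:300,180:330],None,fx=2.66,fy=4,interpolation=2)
for c,s in blobs(T,(40,80,25),(85,255,255),(260,220,310,290),30): print(c,s,ray("top",c,.128))
cv2.imwrite("pics/p3.png",np.hstack([a,b])[:,:,::-1])
E
```

```text
(0.444, -0.066, 0.014) [218.0079724  244.87806811] [281.60755822 262.52245882]
(0.455, 0.023, 0.014) [209.30518944 218.33759408] [251.18064969 258.12852387]
(0.444, -0.066, 0.128) [213.61439554 221.62100835] [280.96896858 264.91718611]
(0.629, 0.253, 0.06) [232.89397354 130.61404469] [171.12524841 195.97529554]
[281.2 255.4] [12, 33, 20, 8, 37] [ 0.46912211 -0.06615691  0.128     ]
[279.1 265.3] [9, 36, 22, 21, 243] [ 0.44289519 -0.06107307  0.128     ]
```

View pics/p3.png

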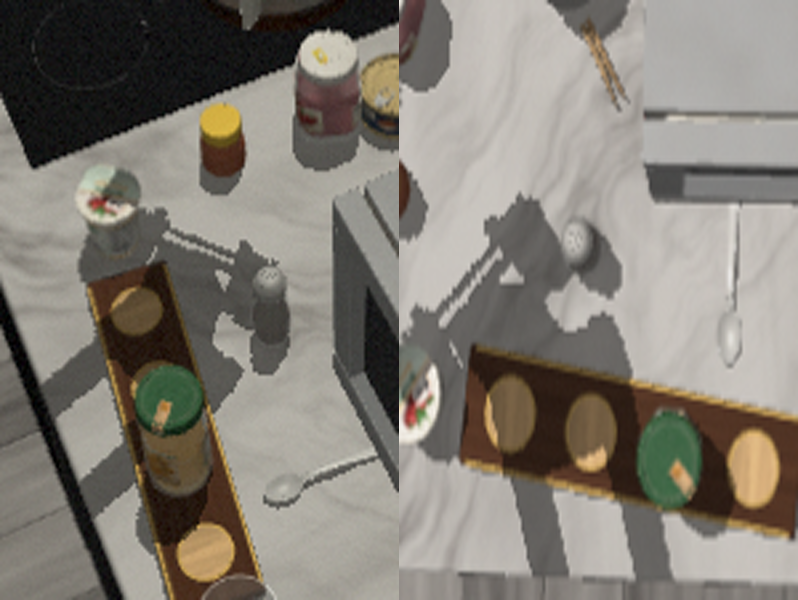

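Honey's lid is centred at (281.5,265) in the top view, against (281,264.9) expected, so it's upright on mark 3. The small jar is untouched at side (233,131). Going down for it.

Request:
servo_tool:
  plan:
    - [[-1, 3, -1, -30, 0, 0, 0], [-1, 0, 0, -40, 0, 0, 0], [-1, 0, 0, -40, 0, 0, 0], [-1, 0, 0, -30, 0, 0, 0], [-1, 0, 0, -20, 0, 0, 0], [-1, 0, 0, -20, 0, 0, 0], [-1, 0, 0, -12, 0, 0, 0], [-1, 0, 0, 0, 0, 0, 0], [-1, 0, 0, 0, 0, 0, 0]]

```text
t: 9.95
tool_pos: [0.6287, 0.2523, 0.0363]
orientation: [2.954, 1.069, 0.002]
force: [0.3, -0.1, 1.0]
opening: 0.093
```

Request:
servo_tool:
  plan:
    - [[-1, 0, 0, -8, 0, 0, 0], [0.2, 0, 0, 0, 0, 0, 0], [0.7, 0, 0, 0, 0, 0, 0], [0.7, 0, 0, 0, 0, 0, 0], [0.7, 0, 0, 0, 0, 0, 0], [0.7, 0, 0, 0, 0, 0, 0], [0.7, 0, 0, 0, 0, 0, 0], [0.7, 0, 0, 0, 0, 0, 0]]
  force: 15

```text
t: 10.75
tool_pos: [0.6283, 0.2527, 0.0272]
orientation: [-2.954, -1.07, -0.0]
force: [-0.7, 0.6, 0.3]
opening: 0.0515
```

Request:
servo_tool:
  plan:
    - [[0.7, 0, 0, 10, 0, 0, 0], [0.7, 0, 0, 30, 0, 0, 0], [0.7, 0, 0, 40, 0, 0, 0], [0.7, 0, 0, 30, 0, 0, 0], [0.7, -10, -10, 0, 0, 0, 0.09], [0.7, -22, -19, 0, 0, 0, 0.11], [0.7, -25, -22, 0, 0, 0, 0.11], [0.7, -25, -22, 0, 0, 0, 0.11], [0.7, -25, -22, 0, 0, 0, 0.11], [0.7, -25, -22, 0, 0, 0, 0.11], [0.7, -20, -16, 0, 0, 0, 0.11], [0.7, -10, -8, 0, 0, 0, 0]]

```text
t: 11.95
tool_pos: [0.4648, 0.1106, 0.1376]
orientation: [2.353, 2.081, -0.0]
force: [1.1, -0.8, -0.2]
opening: 0.0511
```

Request:
servo_tool:
  plan:
    - [[0.7, 0, 0, 0, 0, 0, 0], [0.7, 0, 0, -20, 0, 0, 0], [0.7, 0, 0, -30, 0, 0, 0], [0.7, 0, 0, -20, 0, 0, 0], [0.7, 0, 0, -10, 0, 0, 0], [0.7, 0, 0, 0, 0, 0, 0], [0.7, 0, 0, 0, 0, 0, 0]]

```text
t: 12.65
tool_pos: [0.4671, 0.112, 0.0581]
orientation: [2.356, 2.077, 0.001]
force: [-0.2, 0.9, -1.0]
opening: 0.0515
```

Request:
servo_tool:
  plan:
    - [[0.7, 0, 0, -8, 0, 0, 0], [0.7, 0, 0, -4, 0, 0, 0], [0.7, 0, 0, -2, 0, 0, 0], [0.7, 0, 0, 0, 0, 0, 0], [0.7, 0, 0, -1, 0, 0, 0], [0.7, 0, 0, 0, 0, 0, 0]]

```text
t: 13.25
tool_pos: [0.4663, 0.1117, 0.0422]
orientation: [2.357, 2.077, 0.0]
force: [-0.2, 0.2, -1.0]
opening: 0.0516
```

Request:
servo_tool:
  plan:
    - [[0.7, 0, 0, -1, 0, 0, 0], [0.7, 0, 0, 0, 0, 0, 0], [0.7, 0, 0, -1, 0, 0, 0], [0.7, 0, 0, 0, 0, 0, 0]]

```text
t: 13.65
tool_pos: [0.4665, 0.1117, 0.0411]
orientation: [2.357, 2.077, 0.0]
force: [-4.9, -0.6, 9.8]
opening: 0.0511
```

Request:
servo_tool:
  plan:
    - [[0.7, 0, 0, 1, 0, 0, 0], [0.2, 0, 0, 0, 0, 0, 0], [-0.3, 0, 0, 0, 0, 0, 0], [-0.7, 0, 0, 0, 0, 0, 0], [-1, 0, 0, 0, 0, 0, 0], [-1, 0, 0, 0, 0, 0, 0], [-1, 0, 0, 20, 0, 0, 0], [-1, 0, 0, 40, 0, 0, 0], [-1, 0, 0, 45, 0, 0, 0], [-1, 0, 0, 45, 0, 0, 0], [-1, 0, 0, 20, 0, 0, 0]]

```text
t: 14.75
tool_pos: [0.4681, 0.112, 0.2162]
orientation: [2.354, 2.075, 0.009]
force: [0.6, 0.3, 0.9]
opening: 0.0932
```

Request:
servo_tool:
  plan:
    - [[-1, 20, -12, 0, 0, 0, 0.13], [-1, 20, -13, 0, 0, 0, 0.13], [-1, 20, -13, 0, 0, 0, 0.13], [-1, 20, -13, 0, 0, 0, 0.13], [-1, 20, -13, 0, 0, 0, 0.13], [-1, 20, -13, 0, 0, 0, 0.13], [-1, 5, 0, 0, 0, 0, 0], [-1, 0, 0, 0, 0, 0, 0]]

```text
t: 15.55
tool_pos: [0.5913, 0.0347, 0.2107]
orientation: [-1.395, -2.814, 0.0]
force: [0.1, -0.3, -0.2]
opening: 0.0926
```

```bash
python3 - <<'E'
from h import *
S=eyes.read_camera("side");T=eyes.read_camera("top")
for X in [(.466,.112,.074),(.591,.035,.085)]: print(X,proj("side",X),proj("top",X))
a=cv2.resize(S[140:290,170:300],None,fx=3,fy=4,interpolation=2)
b=cv2.resize(T[150:300,150:280],None,fx=3,fy=4,interpolation=2)
for n,I,roi in(("top",T,(200,235,245,275)),("side",S,(180,165,225,210))):
  for c,s in blobs(I,(20,150,90),(32,255,255),roi,20): print(n,c,s,ray(n,c,.074))
cv2.imwrite("pics/p4.png",np.hstack([a,b])[:,:,::-1])
E
```

```text
(0.466, 0.112, 0.074) [198.55748484 180.66920989] [217.59405157 254.45843586]
(0.591, 0.035, 0.085) [251.23000191 182.17171221] [245.75673957 209.93434822]
top [217.7 256.1] [9, 11, 17, 17, 100] [0.46144547 0.11158661 0.074     ]
side [197.8 180.9] [10, 8, 17, 17, 209] [0.46382869 0.11218573 0.074     ]
```

View pics/p4.png

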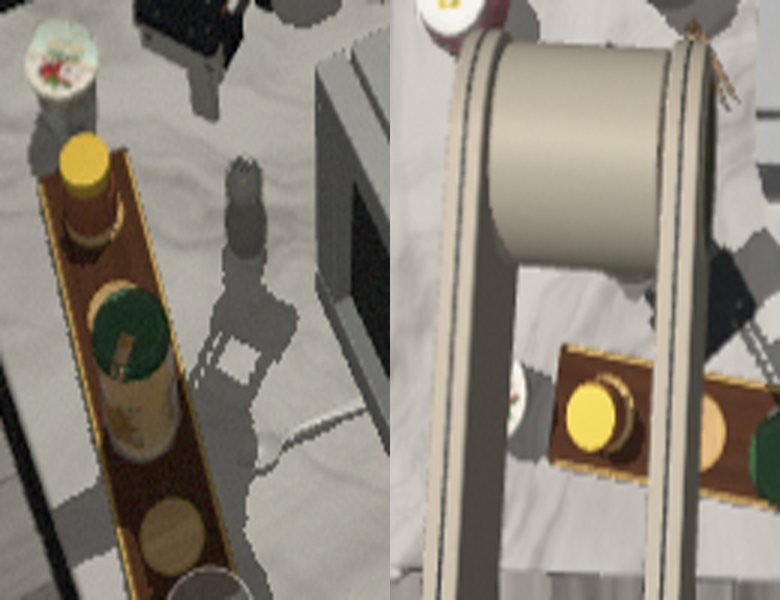

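Small jar sits at about (463,112), within 3 mm of its mark centre. The shaker dome is at side (251,184), against (251,182) expected. Descending on it.

Request:
servo_tool:
  plan:
    - [[-1, 0, 0, -30, 0, 0, 0], [-1, 0, 0, -40, 0, 0, 0], [-1, 0, 0, -40, 0, 0, 0], [-1, 0, 0, -25, 0, 0, 0], [-1, 0, 0, -20, 0, 0, 0], [-1, 0, 0, -15, 0, 0, 0], [-1, 0, 0, 0, 0, 0, 0], [0, 0, 0, 0, 0, 0, 0], [0.4, 0, 0, 0, 0, 0, 0], [0.8, 0, 0, 0, 0, 0, 0], [0.8, 0, 0, 0, 0, 0, 0], [0.8, 0, 0, 0, 0, 0, 0]]
  force: 12

```text
t: 16.85
tool_pos: [0.5917, 0.0347, 0.0417]
orientation: [1.39, 2.816, 0.001]
force: [0.1, -0.1, -0.1]
opening: 0.0576
```

Request:
servo_tool:
  plan:
    - [[0.8, 0, 0, 0, 0, 0, 0], [0.8, 0, 0, 0, 0, 0, 0], [0.8, 0, 0, 0, 0, 0, 0]]

```text
t: 17.15
tool_pos: [0.5912, 0.0347, 0.0412]
orientation: [-1.39, -2.817, 0.0]
force: [-0.1, 1.6, 0.0]
opening: 0.0412
```

Request:
servo_tool:
  plan:
    - [[0.8, 0, 0, 0, 0, 0, 0], [0.8, 0, 0, 0, 0, 0, 0], [0.8, 0, 0, 0, 0, 0, 0]]

```text
t: 17.45
tool_pos: [0.5912, 0.0347, 0.0412]
orientation: [-1.39, -2.817, 0.0]
force: [-1.0, -0.7, 0.4]
opening: 0.0413
```

Request:
servo_tool:
  plan:
    - [[0.8, 0, 0, 10, 0, 0, 0], [0.8, 0, 0, 30, 0, 0, 0], [0.8, 0, 0, 40, 0, 0, 0], [0.8, 0, 0, 40, 0, 0, 0], [0.8, 0, 0, 20, 0, 0, 0], [0.8, -15, -2, 0, 0, 0, -0.13], [0.8, -25, -2, 0, 0, 0, -0.13], [0.8, -25, -2, 0, 0, 0, -0.13], [0.8, -25, -2, 0, 0, 0, -0.13], [0.8, -25, -2, 0, 0, 0, -0.13], [0.8, -21, -2, 0, 0, 0, -0.13], [0.8, 0, 0, 0, 0, 0, 0]]

```text
t: 18.65
tool_pos: [0.4537, 0.0227, 0.1815]
orientation: [2.36, 2.074, 0.0]
force: [1.0, 0.6, -0.5]
opening: 0.0413
```

Request:
servo_tool:
  plan:
    - [[0.8, 0, 0, -20, 0, 0, 0], [0.8, 0, 0, -30, 0, 0, 0], [0.8, 0, 0, -30, 0, 0, 0], [0.8, 0, 0, -20, 0, 0, 0], [0.8, 0, 0, -10, 0, 0, 0], [0.8, 0, 0, -5, 0, 0, 0], [0.8, 0, 0, 0, 0, 0, 0], [0.8, 0, 0, 0, 0, 0, 0]]

```text
t: 19.45
tool_pos: [0.4563, 0.0226, 0.0673]
orientation: [2.355, 2.077, 0.002]
force: [0.3, 0.3, -0.0]
opening: 0.0403
```

Target is 0.041 + 0.014 ≈ 0.055.

Request:
servo_tool:
  plan:
    - [[0.8, 0, 0, -6, 0, 0, 0], [0.8, 0, 0, -3, 0, 0, 0], [0.8, 0, 0, -2, 0, 0, 0], [0.8, 0, 0, 0, 0, 0, 0], [0.8, 0, 0, 0, 0, 0, 0]]

```text
t: 19.95
tool_pos: [0.4553, 0.0227, 0.0552]
orientation: [2.357, 2.077, 0.0]
force: [0.2, 0.7, -1.2]
opening: 0.0412
```

Request:
servo_tool:
  plan:
    - [[0.8, 0, 0, -1, 0, 0, 0], [0.8, 0, 0, 0, 0, 0, 0], [0.8, 0, 0, -0.7, 0, 0, 0], [0.8, 0, 0, 0, 0, 0, 0]]

```text
t: 20.35
tool_pos: [0.4556, 0.0227, 0.0547]
orientation: [2.357, 2.077, 0.0]
force: [-5.8, 0.4, 12.5]
opening: 0.0412
```

Request:
servo_tool:
  plan:
    - [[0.8, 0, 0, 1, 0, 0, 0], [0.5, 0, 0, 0, 0, 0, 0], [0.1, 0, 0, 0, 0, 0, 0], [-0.4, 0, 0, 0, 0, 0, 0], [-1, 0, 0, 0, 0, 0, 0], [-1, 0, 0, 0, 0, 0, 0], [-1, 0, 0, 20, 0, 0, 0], [-1, 0, 0, 35, 0, 0, 0], [-1, 0, 0, 45, 0, 0, 0], [-1, 0, 0, 45, 0, 0, 0], [-1, 0, 0, 45, 0, 0, 0], [-1, 0, 0, 10, 0, 0, 0]]

```text
t: 21.55
tool_pos: [0.4577, 0.0225, 0.2606]
orientation: [2.352, 2.073, 0.01]
force: [0.4, -0.3, 0.1]
opening: 0.0928
```

Request:
servo_tool:
  plan:
    - [[-1, 5, -35, 0, 0, 0, -0.1], [-1, 5, -40, 0, 0, 0, -0.1], [-1, 5, -40, 0, 0, 0, -0.1], [-1, 5, -40, 0, 0, 0, -0.1], [-1, 5, -40, 0, 0, 0, -0.1], [-1, 5, -40, 0, 0, 0, -0.1], [-1, 5, -40, 0, 0, 0, -0.1], [-1, 5, -40, 0, 0, 0, -0.1], [-1, 5, -40, 0, 0, 0, -0.1], [-1, 5, -35, 0, 0, 0, 0], [-1, 0, -25, 0, 0, 0, 0], [-1, 0, 0, 0, 0, 0, 0]]

```text
t: 22.75
tool_pos: [0.5041, -0.3951, 0.2524]
orientation: [-3.026, -0.84, 0.003]
force: [0.3, 1.5, -0.6]
opening: 0.0932
```

```bash
python3 - <<'E'
from h import *
S=eyes.read_camera("side");T=eyes.read_camera("top")
for X in [(.455,.023,.104),(.455,.023,.098),(.505,-.392,.168)]: print(X,proj("side",X),proj("top",X))
a=cv2.resize(S[150:390,180:350],None,fx=2.35,fy=2.5,interpolation=2)
b=cv2.resize(T[200:300,180:280],None,fx=4,fy=6,interpolation=2)
cv2.imwrite("pics/p5.png",np.hstack([a,b])[:,:,::-1])
E
```

```text
(0.455, 0.023, 0.104) [205.55824623 199.43488263] [248.3358216  259.63320708]
(0.455, 0.023, 0.098) [205.81994657 200.75819373] [248.53907938 259.52571281]
(0.505, -0.392, 0.168) [295.82618889 315.24072867] [408.05167042 243.98909934]
```

View pics/p5.png

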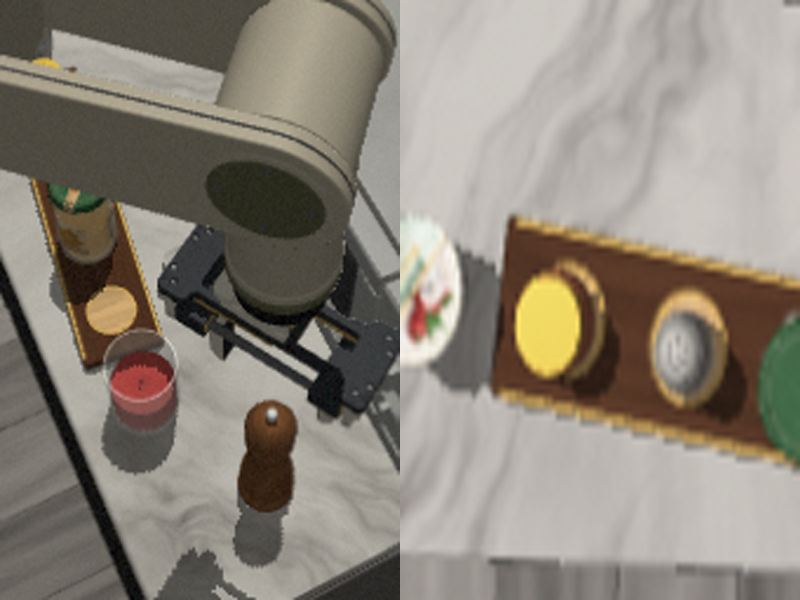

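The shaker head at top (250,258) fits mark 2 to within a few mm. The mill finial at side (295,315) matches the prediction. Descending on the mill head.

Request:
servo_tool:
  plan:
    - [[-1, 1, 2, -20, 0, 0, 0], [-1, 0, 0, -30, 0, 0, 0], [-1, 0, 0, -30, 0, 0, 0], [-1, 0, 0, -20, 0, 0, 0], [-1, 0, 0, -18, 0, 0, 0], [-1, 0, 0, 0, 0, 0, 0], [-0.3, 0, 0, 0, 0, 0, 0], [0.1, 0, 0, 0, 0, 0, 0], [0.5, 0, 0, 0, 0, 0, 0], [0.7, 0, 0, 0, 0, 0, 0], [0.7, 0, 0, 0, 0, 0, 0], [0.7, 0, 0, 0, 0, 0, 0]]
  force: 15

```text
t: 24.05
tool_pos: [0.5063, -0.3904, 0.1367]
orientation: [3.026, 0.845, 0.0]
force: [0.7, -1.1, -0.5]
opening: 0.0497
```

Request:
servo_tool:
  plan:
    - [[0.7, 0, 0, 0, 0, 0, 0], [0.7, 0, 0, 0, 0, 0, 0], [0.7, 0, 0, 0, 0, 0, 0], [0.7, 0, 0, 0, 0, 0, 0]]

```text
t: 24.45
tool_pos: [0.5064, -0.3904, 0.1366]
orientation: [3.025, 0.845, 0.0]
force: [0.8, 0.3, 1.9]
opening: 0.0475
```

Request:
servo_tool:
  plan:
    - [[0.7, 0, 0, 5, 0, 0, 0], [0.7, 0, 0, 20, 0, 0, 0], [0.7, 0, 0, 30, 0, 0, 0], [0.7, 0, 0, 30, 0, 0, 0], [0.7, 0, 0, 25, 0, 0, 0], [0.7, 0, 0, 10, 0, 0, 0], [0.7, 0, 0, 0, 0, 0, 0], [0.7, -3, 10, 0, 0, 0, 0.06], [0.7, -6, 18, 0, 0, 0, 0.09], [0.7, -7, 22, 0, 0, 0, 0.1], [0.7, -8, 24, 0, 0, 0, 0.1], [0.7, -8, 26, 0, 0, 0, 0.1]]

```text
t: 25.65
tool_pos: [0.4729, -0.289, 0.2536]
orientation: [-2.755, -1.502, 0.003]
force: [0.7, 0.3, -1.0]
opening: 0.0473
```

Request:
servo_tool:
  plan:
    - [[0.7, -8, 26, 0, 0, 0, 0.1], [0.7, -8, 26, 0, 0, 0, 0.1], [0.7, -8, 26, 0, 0, 0, 0.1], [0.7, -8, 24, 0, 0, 0, 0.1], [0.7, -6, 18, 0, 0, 0, 0.07], [0.7, -4, 14, 0, 0, 0, 0], [0.7, 0, 0, 0, 0, 0, 0], [0.7, 0, 0, 0, 0, 0, 0], [0.7, 0, 0, 0, 0, 0, 0]]

```text
t: 26.55
tool_pos: [0.4323, -0.1569, 0.256]
orientation: [-2.337, -2.099, 0.001]
force: [-0.5, 0.3, -2.6]
opening: 0.0473
```

```bash
python3 - <<'E'
from h import *
S=eyes.read_camera("side")
cv2.imwrite("pics/p6.png",cv2.resize(S[130:330,150:310],None,fx=3,fy=3,interpolation=2)[:,:,::-1])
for z in(.11,.124): print(proj("side",(.432,-.156,z)))
E
```

```text
[223.89681351 255.43293551]
[223.39003711 252.57588238]
```

View pics/p6.png

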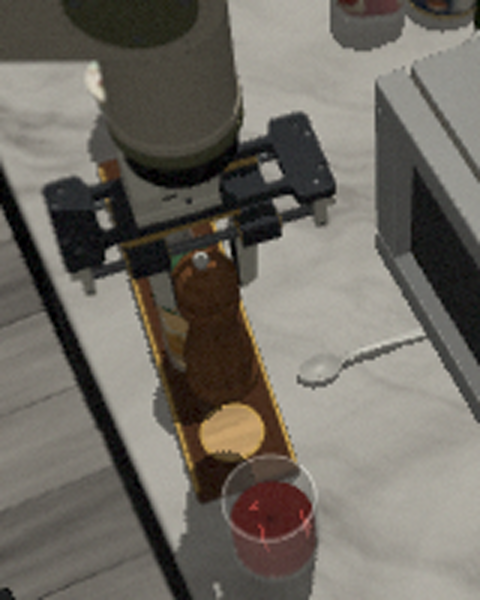

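The mill hangs upright in the jaws (finial at crop (200,258)), above the clear mark 4 (232,432), and the candle is untouched. Lowering about 105 mm.

Request:
servo_tool:
  plan:
    - [[0.7, 0, 0, -10, 0, 0, 0], [0.7, 0, 0, -25, 0, 0, 0], [0.7, 0, 0, -25, 0, 0, 0], [0.7, 0, 0, -20, 0, 0, 0], [0.7, 0, 0, -12, 0, 0, 0], [0.7, 0, 0, -6, 0, 0, 0], [0.7, 0, 0, -3, 0, 0, 0], [0.7, 0, 0, 0, 0, 0, 0], [0.7, 0, 0, 0, 0, 0, 0]]

```text
t: 27.5
tool_pos: [0.4329, -0.1566, 0.1564]
orientation: [2.335, 2.1, 0.001]
force: [0.6, -0.1, -1.4]
opening: 0.0474
```

Request:
servo_tool:
  plan:
    - [[0.7, 0, 0, -3, 0, 0, 0], [0.7, 0, 0, 0, 0, 0, 0], [0.7, 0, 0, -1, 0, 0, 0], [0.7, 0, 0, 0, 0, 0, 0]]

```text
t: 27.9
tool_pos: [0.4322, -0.1563, 0.1514]
orientation: [-2.336, -2.101, 0.0]
force: [0.2, 0.0, -2.2]
opening: 0.0477
```

Request:
servo_tool:
  plan:
    - [[0.7, 0, 0, -1, 0, 0, 0], [0.7, 0, 0, 0, 0, 0, 0], [0.7, 0, 0, -0.7, 0, 0, 0], [0.7, 0, 0, 0, 0, 0, 0]]

```text
t: 28.3
tool_pos: [0.4327, -0.1565, 0.1505]
orientation: [2.335, 2.1, 0.001]
force: [-0.2, 0.7, 4.2]
opening: 0.0471
```

Contact. Release gently, go straight up and retract to the side, clear of the camera views.

Request:
servo_tool:
  plan:
    - [[0.5, 0, 0, 0, 0, 0, 0], [0.1, 0, 0, 0, 0, 0, 0], [-0.2, 0, 0, 0, 0, 0, 0], [-0.6, 0, 0, 0, 0, 0, 0], [-1, 0, 0, 0, 0, 0, 0], [-1, 0, 0, 0, 0, 0, 0], [-1, 0, 0, 15, 0, 0, 0], [-1, 0, 0, 30, 0, 0, 0], [-1, 0, 0, 40, 0, 0, 0], [-1, 0, 0, 40, 0, 0, 0], [-1, 0, 0, 20, 0, 0, 0], [-1, 0, 0, 0, 0, 0, 0]]

```text
t: 29.5
tool_pos: [0.4339, -0.1571, 0.2999]
orientation: [2.331, 2.096, 0.005]
force: [0.5, -0.2, -1.0]
opening: 0.0928
```

Request:
servo_tool:
  plan:
    - [[-1, 0, 40, 0, 0, 0, 0], [-1, 0, 45, 0, 0, 0, 0], [-1, 0, 45, 0, 0, 0, 0], [-1, 0, 45, 0, 0, 0, 0], [-1, 0, 45, 0, 0, 0, 0], [-1, 0, 45, 0, 0, 0, 0], [-1, 0, 45, 0, 0, 0, 0], [-1, 0, 45, 0, 0, 0, 0], [-1, 0, 45, 0, 0, 0, 0], [-1, 0, 45, 0, 0, 0, 0], [-1, 0, 45, 0, 0, 0, 0], [-1, 0, 0, 0, 0, 0, 0]]

```text
t: 30.7
tool_pos: [0.4305, 0.3378, 0.2926]
orientation: [-2.33, -2.105, 0.004]
force: [0.6, -0.7, -1.1]
opening: 0.0931
```

```bash
python3 - <<'E'
from h import *
S=eyes.read_camera("side");T=eyes.read_camera("top")
a=cv2.resize(S[150:310,170:290],None,fx=3.3,fy=3.3,interpolation=2)
b=cv2.resize(T[220:300,190:340],None,fx=2.6,fy=6.6,interpolation=2)
cv2.imwrite("pics/p7.png",np.hstack([a,b])[:,:,::-1])
for X in[(.432,-.156,.182),(.444,-.066,.128),(.455,.023,.1),(.466,.112,.074)]: print(X,proj("side",X),proj("top",X))
for n,I in(("top",T),("side",S)):
  for k,lo,hi,z in(("green",(40,80,25),(85,255,255),.128),("yel",(20,150,90),(32,255,255),.074)):
    for c,s in blobs(I,lo,hi,(195,165,330,290),80): print(n,k,c,s,ray(n,c,z).round(3))
E
```

```text
(0.432, -0.156, 0.182) [221.19058797 240.15169981] [316.28002288 271.66480964]
(0.444, -0.066, 0.128) [213.61439554 221.62100835] [280.96896858 264.91718611]
(0.455, 0.023, 0.1) [205.73291071 200.31814071] [248.47155856 259.56142187]
(0.466, 0.112, 0.074) [198.55748484 180.66920989] [217.59405157 254.45843586]
top green [279.4 265.3] [75, 91, 20, 21, 232] [ 0.443 -0.062  0.128]
top yel [216.8 254.4] [14, 81, 16, 17, 196] [0.466 0.114 0.074]
side green [213.3 222.6] [6, 47, 26, 24, 372] [ 0.442 -0.068  0.128]
side yel [199.6 180.6] [0, 8, 12, 17, 151] [0.469 0.111 0.074]
```

View pics/p7.png

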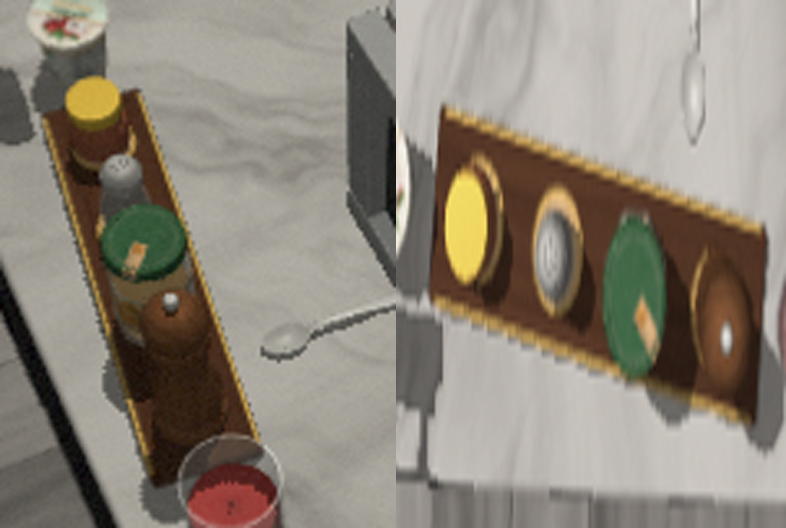

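All four stand upright in order. The mill finial is at side (221.8,240.9) and top (316.9,271.2), within 1 px of prediction, and the shaker dome is within about 2 px. The candle, pot and spoon haven't moved.

```bash
python3 -c "
from plant import job
print(job.close_job())"
```

```text
the job is handed in; nothing more can be done
None
```

All four are on the board in height order, and the job is handed in. From the candle end to the pot end: mill, honey jar, salt shaker, small yellow-capped jar. It took about 31 s of the 120 s allowed.

**Position:** in the final pictures from both cameras, all four stood upright. The honey, small jar and mill measured within about 4 mm of their mark centres. The shaker's dome sat about 2 px (about 6 mm) off its predicted spot in the top view, the largest deviation I saw.

**Disagreement:** an earlier check put the small jar about 3–4 mm off centre, with the arm partly blocking the view. The final check put it about 2–3 mm off.

**Surroundings:** nothing fell. The candle, pot and spoon looked unmoved in the final picture, and the jam jar and caddy were not touched. The hand was open and about 0.3 m above the worktop at hand-in, touching nothing.

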